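Shut the pipette-tip box and slide it home into its bay

ROBOT

A 6-joint arm with a two-finger parallel gripper is mounted at the origin on the work surface. World frame = base frame: x ahead of the robot, y to its left, z up, the work surface at z = 0. Lengths are in m, angles in rad, forces in N, time in s.
With the tool pointing down it reaches from about 0.35 to 0.775 m from the base axis. Payload 7.3 kg.
Tool frame: the origin (TCP) lies between the finger pads; the fingertips stand 14 mm ahead of it and the grasp point (between the pads) lies 5 mm behind it; z points along the fingers, y is the line along which they close (so a half turn about z gives the same grasp; the last joint's range is limited). The gripper opens to 92 mm and grips with 3 to 60 N. Pads are 19 mm wide; open, the fingers measure 130 mm over their backs; the gripper's body (75 mm by 190 mm) begins 47 mm behind the grasp point.
Start: joints at [1.037, 0.342, 1.524, -0, 1.275, -0.146], TCP at [0.199, 0.486, 0.241] pointing down, gripper open.
Joint ranges: [-2.53, 2.53], [-0.77, 2.02], [0.04, 2.7], [-1, 4.14], [0.28, 2.66], [-3.11, 3.11]. Speed limits (rad/s): [2.57, 2.57, 3.14, 3.14, 3.14, 3.14].

INTERFACE

Orientations are given as [roll, pitch, yaw] about the fixed x, y, z axes, in that order (R = Rz(yaw) Ry(pitch) Rx(roll)).
In Python, from cell import robot, eyes gives the robot as it stands. The module is installed in compiled form; this text tells all that it offers.
- The arm moves only by the shell command python3 -m handwheel 'ROWS' [FORCE]. ROWS is JSON, one flat list of numbers, 5 for each row, row after row: the shift along the world's x, y, z in mm, then the turn about the world's z in rad, then the opening, from 0 (shut) to 1 (fully open). In form: [x, y, z, spin, jaw, x, y, z, spin, jaw, ...]. A call has 1 to 8 rows; each row shifts and turns the commanded pose from where the row before left it; what a row does not reach is not made up. A row lasts 1/10 s, in which the tool goes at most 50 mm and 8.59 degrees, less where a joint would pass 70% of its speed; a pose out of reach is approached as far as the arm can. A call with a gripper value outside its range is refused whole. The fingers move at their own pace and stop on an object; FORCE is the grip in N (left out, the last holds). Time passes only in rows, so rows that do not move let the fingers close. It gives the time, the measured TCP pose, the force, the opening and the grip force at its end, in the units of the state.
- robot.observe(): the state, without advancing time (a new reading comes with each control period).
- eyes.read_camera(name): name is "scene" or "top" or "wrist"; returns (picture, depth): 384x512x3 uint8, blue, green, red; 384x512 float32, m along the optical axis (not along the pixel's ray), 0 where there is no reading.
- eyes.calibration(name): a dict with "fx", "fy", "cx", "cy" (pixels), "world_to_cam" (4x4, takes a point from world to camera coordinates). Camera axes: x right, y down, z forward; pixel columns grow to the right and rows downward; lengths in m; the calibration is good to about 2 mm. The wrist camera is an equidistant fisheye: a pixel r from the principal point sees the ray r / f radians off the axis. A picture is of the moment at which its call begins: read the wrist's pose just before it. calibration takes no time and is no camera call; for the wrist camera it gives the pose at the moment of the call.
- robot.hand_in(): hands the job in; it is judged then, once.
The state is a dict: "time": time; "qpos": joint angles; "qvel": joint speeds; "joint_efforts": joint torques, N m; "tool_pos": TCP position; "tool_rot": TCP orientation; "contact_force": force on the tool from outside, world axes, zero at the start; "torque": the same for the moment, N m; "opening": finger opening in m; "grip_force": force on a finger pad.
Only numpy, scipy, OpenCV 4.12 (cv2) and the standard library are available. Lean on these libraries where they do the work, as an engineer would, in place of code of your own. Each camera call takes 0.05 s, during which the arm holds its last target. There are 200 camera calls.

TASK

Put the open red pipette-tip box away: before moving it, lower its hinged lid fully shut so the tips stay clean. Then slide the box along the bench, flat and without lifting it, into the empty bay of the three-bay organiser until it sits square and fully home against the bay's back stop with its lid still shut. Leave the two boxes already parked there and the other things on the bench where they are.

Things in the scene. Friction and masses are not known exactly. Their poses are not given: they have to be found in the camera images.
- tip_box: Open box to put away: loose, pinkish-red tub, crimson deck with white tips, too wide to grip. Origin: centre of underside; z up; +x to the hinged rear side (starts away from the robot, within 25 deg of the bay's +x). Flat front at x=-43 mm, rear +43, flat ends at y=+-64; tub 56 mm high, 82 with lid shut. 0.27 to 0.48 kg with lid; slides on the bench with a few newtons.
- tip_lid (a joint): Hinge of the red box's lid, along the box's y at the top of the tub's rear edge: 0 = fully shut, grows as the lid swings up and back; starts at 1.6 to 1.85 rad (stop 1.95). Stiff enough that the lid stays at any angle, but light to move (about 1 N at the front edge): follow it all the way down.
- lid_hinge (a point): Point on the lid's hinge line at mid-width: 43 mm behind the box's origin, 56 mm above the bench. Axes are the lid's (the box's when shut): -x runs to the lid's front edge, z is its outward normal. The lid is a hollow translucent pink cover, 85 mm (hinge to front) by 127 mm, 26 mm deep, walls 2.5 mm; flat outer face 26 mm along this z.
- lid_front (a point): Middle of the lid's front top edge, on its outer face: 85 mm from the hinge line along the lid's -x and 26 mm along its z. Its axes are the lid's.
- bay: The empty bay, fixed: dark blue steel stall, no floor, open at its front (-x). One of three in a row 145 mm apart; which is empty varies. Origin on the bench where the centre of a fully home box lies; x points into the bay. Back stop's face at x=+43 mm, 45 mm high; side fins 28 mm high, x=-27 to +43, 136 mm clear between their rounded noses (4 mm each side). A home box faces as the bay does.
- box_teal: Bystander: shut teal tip box of the same size (86 x 128 x 82 mm), loose, parked in another bay. Origin at the centre of its underside.
- box_blue: Bystander: shut blue tip box of the same size (86 x 128 x 82 mm), loose, parked in the third bay. Origin at the centre of its underside.
- tube_rack: Bystander: loose yellow microtube rack, 205 mm (x) by 95 mm (y), 33 mm high, to one side. Origin at the centre of its underside.
- cryo_box: Bystander: loose white cardboard freezer box, 133 x 133 mm, 52 mm high, to the other side. Origin at the centre of its underside.
- reagent: Bystander: small white reagent bottle, 37 mm across, 66 mm high, blue cap, standing loose. Origin at the centre of its underside.
- timer: Bystander: white bench timer, 60 x 62 mm, 18 mm high, lying loose. Origin at the centre of its underside.
- cap: Bystander: loose white bottle cap lying open side up, 27 mm across, 13 mm high. Origin at the centre of its underside.

How it is judged:
On the way, in this order (a step that is already met when the one before it is completed fails the run):
1. the red box's lid is lowered fully shut (value of joint tip_lid below 0.05 rad), for 0.2 s.
2. the red box stands square and fully home in the empty bay, lid shut (x of tip_box in the frame of bay between -0.005 and 0.006 m and y of tip_box in the frame of bay between -0.009 and 0.009 m and angle between the x axis of tip_box and the x axis of bay, either way round below 0.06 rad and height (world z) of tip_box below 0.004 m and value of joint tip_lid below 0.05 rad), for 0.2 s.
At the end, for the whole second after the job is handed in: The red box rests flat on the bench in the empty bay, its rear within 5 mm of the back stop, centred within 9 mm and square within 0.06 rad, its lid shut within 0.05 rad (4 mm at the front edge); the parked boxes are within 15 mm and the other bystanders within 20 mm of where they started (all of step 2 and linear speed of tip_box below 0.01 m/s and velocity of joint tip_lid below 0.05 rad/s and distance of each of box_teal, box_blue from where it was at the start of the episode below 0.015 m and distance of each of tube_rack, cryo_box, reagent, timer, cap from where it was at the start of the episode below 0.02 m); the robot touches nothing.
It fails at once if the red box is moved off (more than 60 mm) with its lid still open (distance of tip_box from where it was at the start of the episode above 0.06 m and value of joint tip_lid above 0.3 rad).
It fails at once if the red box is lifted more than 15 mm or tipped by more than 0.2 rad (height (world z) of tip_box above 0.015 m or angle between tip_box's own z axis and vertical above 0.2 rad).
It fails at once if a parked box is shoved by more than 25 mm (distance of any of box_teal, box_blue from where it was at the start of the episode above 0.025 m).
It fails at once if the rack, freezer box, bottle, timer or cap is knocked away by more than 30 mm (distance of any of tube_rack, cryo_box, reagent, timer, cap from where it was at the start of the episode above 0.03 m).
It also fails if it takes over 72 s, if anything falls off the work surface, if the arm or the gripper's body presses on something with over 40 N, if the wrist force passes 120 N, or if a joint passes its speed limit or range.

## Working session

There is one attempt and no reset: what is moved stays moved. The work goes in short steps, Python scripts to look and compute and a shell command to move; the robot and the scene stay as the last step left them, time stands still between calls to the robot, and variables do not carry over. Pictures are saved under pics/ and viewed, at most 10 in all, crops included, and the job is handed in when it is done.

```bash
mkdir -p pics; cat > h.py <<'E'
import numpy as np,cv2
from cell import robot,eyes
def snap(n,f=None):
    p,d=eyes.read_camera(n); c=eyes.calibration(n)
    if f: cv2.imwrite('pics/'+f,p)
    return p,d,c
def cloud(d,c):
    v,u=np.mgrid[:d.shape[0],:d.shape[1]]
    P=np.stack([(u-c['cx'])/c['fx']*d,(v-c['cy'])/c['fy']*d,d],-1)
    T=np.linalg.inv(np.array(c['world_to_cam']))
    return P@T[:3,:3].T+T[:3,3]
E
python3 - <<'E'
from h import *
for n in('top','scene'):
    p,d,c=snap(n,n+'0.png'); np.savez(n+'0.npz',p=p,d=d,X=cloud(d,c)); print(n,np.linalg.inv(c['world_to_cam'])[:3,3].round(3))
print(robot.observe())
E
```

```text
top [ 0.461 -0.013  1.029]
scene [ 1.49  -0.023  1.087]
{'time': 0.1, 'qpos': array([ 1.03698882e+00,  3.42646778e-01,  1.52491792e+00, -1.88221647e-05,
        1.27538508e+00, -1.45969879e-01]), 'qvel': array([-0.00141413, -0.00442924,  0.00039399, -0.00100922,  0.00256654,
        0.00171021]), 'joint_efforts': array([ 9.05940869e-04, -4.32004809e+01, -2.44694424e+01,  7.18954951e-02,
        5.26627118e-02, -7.40117343e-05]), 'tool_pos': array([0.19834393, 0.48572497, 0.24011894]), 'tool_rot': array([-3.14024734e+00, -1.79589227e-04,  2.75376040e+00]), 'contact_force': array([-0.48532004, -0.57252241,  0.2669372 ]), 'torque': array([ 0.03168082,  0.02130265, -0.02213274]), 'grip_force': 0.0, 'opening': 0.09174322209398145}
```

View pics/top0.png

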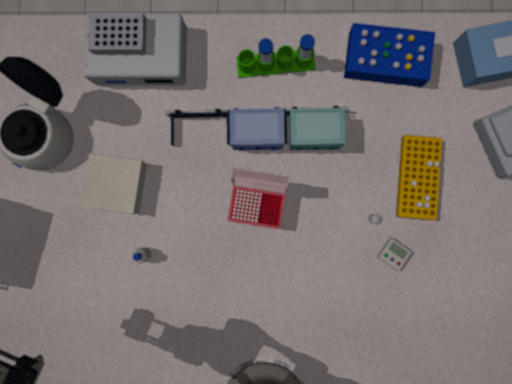

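View pics/scene0.png

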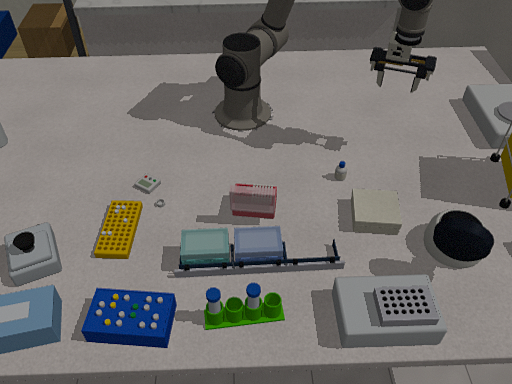

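The top view (up = +x, left = +y) shows the red box around (258,200), with its lid standing up at the rear (233–288, 175–190). The empty bay is on the left: back stop at row ~114, outer fin at col ~173. The blue box is at (257,128) and the teal one at (317,128).

```bash
python3 - <<'E'
from h import *
z=np.load('top0.npz');p,X=z['p'],z['X']
hsv=cv2.cvtColor(p,cv2.COLOR_BGR2HSV)
for (u,v) in [(203,114),(173,130),(173,145),(260,130),(318,130),(236,205),(281,207),(260,183),(260,177),(257,224)]: print((u,v),X[v,u].round(3))
def rect(m,name):
    q=X[m][:,:2].astype(np.float32); r=cv2.minAreaRect(q*1000); print(name,len(q),[np.round(a,1) for a in r],X[m][:,2].min().round(3),X[m][:,2].max().round(3))
V,U=np.mgrid[:384,:512]
def box(a,b,c,d): return (U>=a)&(U<=b)&(V>=c)&(V<=d)
Z=X[...,2]
rect(box(220,295,165,235)&(Z>.035)&(Z<.075),'tub')
rect(box(220,295,165,235)&(Z>.09),'lid')
rect(box(226,287,104,152)&(Z>.075)&(Z<.09),'blue')
rect(box(288,348,104,152)&(Z>.075)&(Z<.09),'teal')
m=box(165,228,104,150)&(Z>.015)&(Z<.06)
q=X[m]; b=q[(q[:,2]>.036)]; print('stop',len(b),b[:,0].min(),b[:,0].max(),b[:,1].min(),b[:,1].max(),np.polyfit(b[:,1],b[:,0],1))
f=q[(q[:,2]<.033)]; 
for r in range(104,150,4): 
  k=m[r]; print(r,[(u,X[r,u].round(3).tolist()) for u in np.where(k)[0] if u<182 or u>222][:10])
l=X[box(220,295,165,235)&(Z>.085)]
top=l[l[:,2]>l[:,2].max()-.012]; print('lidtop',top.min(0),top.max(0),np.polyfit(top[:,1],top[:,0],1))
tb=[ (u,v) for u in range(234,284,4) for v in range(200,240) if Z[v,u]>.03 and Z[v+1,u]<.03]
tb=np.array([X[v,u] for u,v in tb]);print('front',tb.round(3).tolist())
cv2.imwrite('pics/c.png',cv2.resize(p[95:240,160:360],None,fx=4,fy=4,interpolation=cv2.INTER_CUBIC))
E
```

```text
(203, 114) [0.718 0.158 0.036]
(173, 130) [0.682 0.238 0.012]
(173, 145) [0.645 0.239 0.007]
(260, 130) [0.668 0.015 0.082]
(318, 130) [ 0.669 -0.122  0.079]
(236, 205) [0.491 0.07  0.068]
(281, 207) [ 0.488 -0.036  0.056]
(260, 183) [0.545 0.014 0.059]
(260, 177) [0.551 0.012 0.142]
(257, 224) [0.447 0.02  0.059]
tub 2237 [array([495.2,  21.2]), array([127.9, 101.8]), np.float64(81.3)] 0.038 0.073
lid 708 [array([515.9,  18.1]), array([126.6,  98.5]), np.float64(81.3)] 0.092 1.029
blue 1939 [array([678.4,  23.5]), array([ 85.6, 125.8]), np.float64(0.6)] 0.075 0.088
teal 1967 [array([ 678.9, -121.4]), array([ 85.6, 127.1]), np.float64(0.4)] 0.076 0.088
stop 161 0.7162346314345038 0.7302335799952486 0.09520434274943232 0.24098900124793105 [-0.02223576  0.72472384]
104 []
108 []
112 [(np.int64(166), [0.725, 0.254, 0.026]), (np.int64(167), [0.724, 0.25, 0.031]), (np.int64(168), [0.724, 0.248, 0.03]), (np.int64(169), [0.724, 0.245, 0.032]), (np.int64(170), [0.724, 0.243, 0.03]), (np.int64(171), [0.724, 0.24, 0.03]), (np.int64(172), [0.724, 0.237, 0.031]), (np.int64(173), [0.724, 0.235, 0
[... 1425 characters left out ...]
1]), (np.int64(173), [0.656, 0.237, 0.016]), (np.int64(227), [0.655, 0.099, 0.025]), (np.int64(228), [0.656, 0.097, 0.017])]
144 [(np.int64(172), [0.645, 0.239, 0.018])]
148 []
lidtop [ 0.46124424 -0.01326939  1.02863605] [ 0.46124424 -0.01326939  1.02863605] [-17.3800128    0.23062212]
front [[0.453, 0.076, 0.054], [0.451, 0.067, 0.043], [0.451, 0.056, 0.056], [0.449, 0.047, 0.055], [0.461, -0.013, 1.029], [0.449, 0.037, 0.054], [0.447, 0.028, 0.055], [0.444, 0.018, 0.056], [0.444, 0.009, 0.056], [0.442, -0.001, 0.056], [0.44, -0.011, 0.057], [0.44, -0.02, 0.055], [0.438, -0.03, 0.056], [0.466, -0.039, 0.055], [0.461, -0.013, 1.029]]<stdin>:20: RankWarning: Polyfit may be poorly conditioned
```

View pics/c.png

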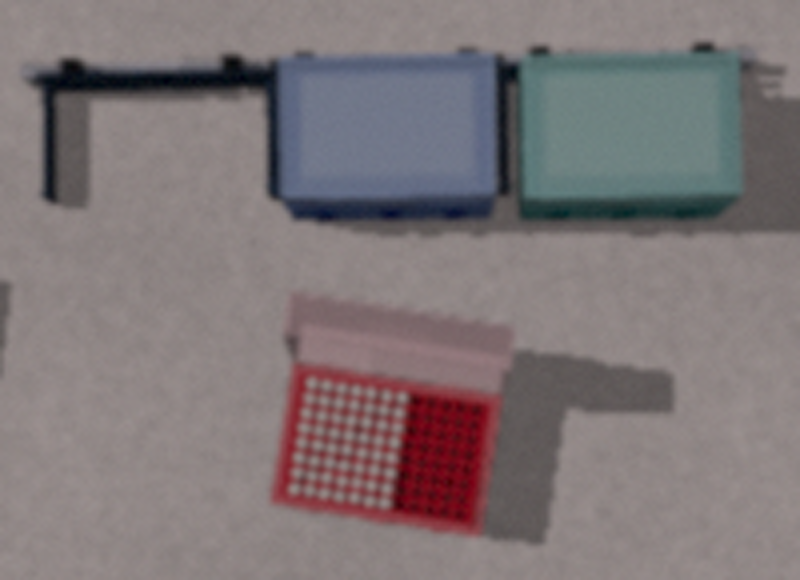

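```bash
R='[25,-30.4,0,0.015,0,25,-30.4,0,0.015,0,25,-30.4,0,0.015,0,25,-30.4,0,0.015,0,25,-30.4,0,0.015,0,25,-30.4,0,0.015,0,25,-30.4,0,0.015,0,25,-30.4,0,0.015,0]'
python3 -m handwheel '[25,-30.4,0,0.015,0,25,-30.4,0,0.015,0,25,-30.4,0,0.015,0,25,-30.4,0,0.015,0,25,-30.4,0,0.015,0,25,-30.4,0,0.015,0,25,-30.4,0,0.015,0,25,-30.4,0,0.015,0]'
python3 -m handwheel '[25,-30.4,0,0.015,0,25,-30.4,0,0.015,0,25,-30.4,0,0.015,0,25,-30.4,0,0.015,0,25,-30.4,0,0.015,0,25,-30.4,0,0.015,0,25,-30.4,0,0.015,0,25,-30.4,0,0.015,0]'
python3 - <<'E'
from h import *
z=np.load('top0.npz');X=z['X'];V,U=np.mgrid[:384,:512]
m=(U>220)&(U<295)&(V>160)&(V<200)&(X[...,2]>.085)&(X[...,2]<.2)
q=X[m]-[.488,.014,0]; c,s=np.cos(.15),np.sin(.15)
b=np.c_[c*q[:,0]-s*q[:,1],s*q[:,0]+c*q[:,1],q[:,2]]
print(b.min(0),b.max(0)); t=b[b[:,2]>.125]; print(np.percentile(t,[2,25,50,75,98],axis=0).round(3))
E
```

```text
time: 0.9
tool_pos: [0.3991, 0.2414, 0.2405]
tool_rot: [-3.141, -0.0, 2.874]
contact_force: [-0.2, 0.4, -0.9]
opening: 0.0325
grip_force: 0.0
time: 1.7
tool_pos: [0.5991, -0.0018, 0.2403]
tool_rot: [3.141, -0.001, 2.994]
contact_force: [0.2, 0.1, 0.4]
opening: 0.0004
grip_force: 0.0
[ 0.04485967 -0.05515836  0.08576317] [0.07630137 0.07147667 0.14566546]
[[ 0.051 -0.053  0.135]
 [ 0.057 -0.024  0.138]
 [ 0.063  0.008  0.139]
 [ 0.07   0.04   0.141]
 [ 0.076  0.069  0.143]]
```

```bash

python3 -m handwheel '[1,8,-7,0,0,0,0,-25,0,0,0,0,-25,0,0,0,0,-25,0,0,0,0,-25,0,0,0,0,0,0,0]'
python3 -m handwheel '[-11,1.7,0,0,0,-11,1.7,0,0,0,-11,1.7,0,0,0,-9,1.3,2,0,0,-9,1.3,2,0,0,-9,1.4,0,0,0,-9,1.4,0,0,0,0,0,0,0,0]'
python3 -c "
from h import *
snap('scene','s1.png');p,d,c=snap('top');X=cloud(d,c)
p=cv2.imread('pics/s1.png');cv2.imwrite('pics/s1c.png',cv2.resize(p[130:280,160:360],None,fx=4,fy=4))"
```

```text
time: 2.3
tool_pos: [0.5967, 0.0086, 0.1299]
tool_rot: [-3.142, -0.008, 2.994]
contact_force: [-0.7, -0.4, 0.1]
opening: 0.0003
grip_force: 0.0
time: 3.1
tool_pos: [0.5292, 0.0184, 0.1378]
tool_rot: [3.142, -0.001, 2.994]
contact_force: [0.6, -0.4, -0.5]
opening: 0.0003
grip_force: 0.0
```

View pics/s1c.png

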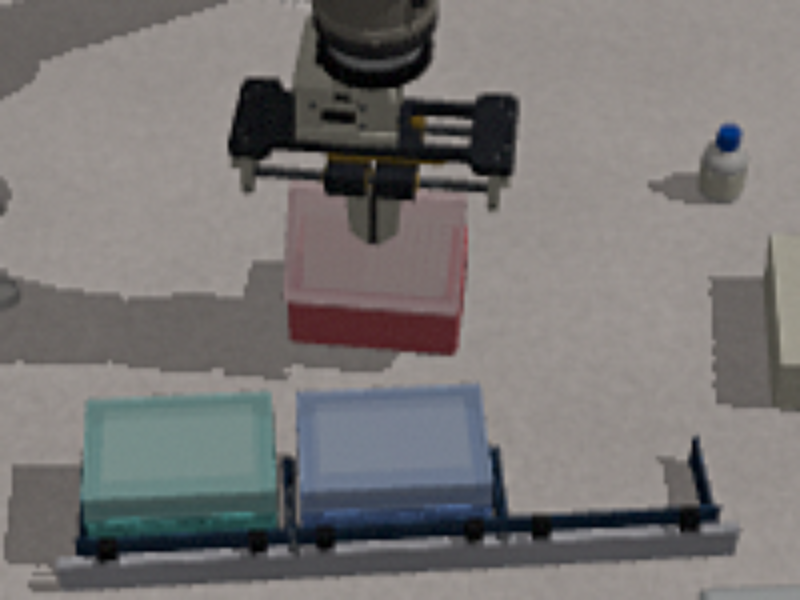

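The lid is following the fingertips down and is now about 60° open. The tub hasn't moved. I'll keep following the arc.

```bash

python3 -m handwheel '[-8,1.2,-1.5,0,0,-8,1.2,-2.5,0,0,-8,1.2,-4,0,0,-8,1.2,-5,0,0,-6.5,1,-6,0,0,-6,0.9,-7,0,0,-5,0.7,-8,0,0,-4,0.6,-8,0,0]'
python3 -m handwheel '[-1,0,-2,0,0,0,0,0,0,0]'
python3 -c "
from h import *
p,d,c=snap('scene');cv2.imwrite('pics/s2c.png',cv2.resize(p[130:280,160:360],None,fx=4,fy=4))"
```

```text
time: 4.0
tool_pos: [0.4767, 0.0262, 0.0953]
tool_rot: [3.141, 0.0, 2.994]
contact_force: [-0.2, 1.0, 47.3]
opening: 0.0007
grip_force: 26.1
time: 4.2
tool_pos: [0.4769, 0.0262, 0.0958]
tool_rot: [3.141, 0.003, 2.994]
contact_force: [-5.6, 1.0, 24.4]
opening: 0.0003
grip_force: 12.2
```

View pics/s2c.png

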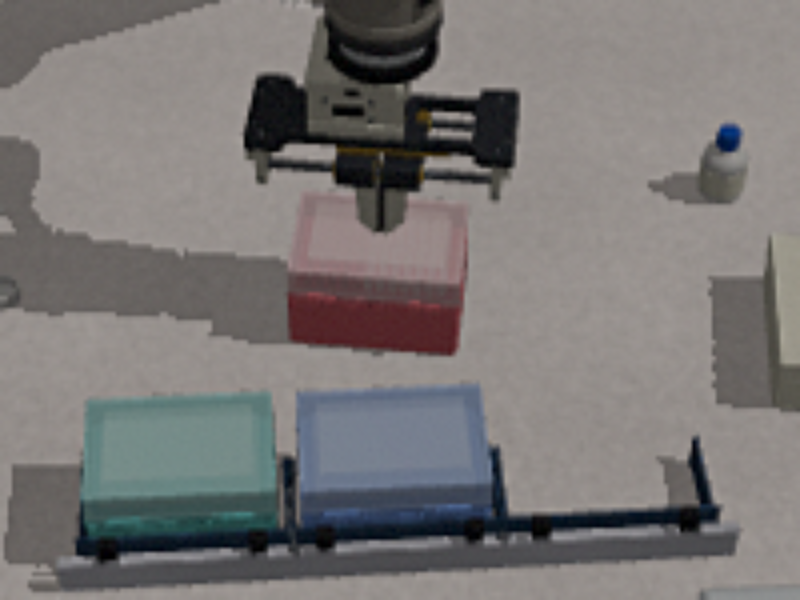

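Lid is shut: the fingertip is resting on its face at z≈0.082. Next I'll lift off, turn the fingers along the box's x, and move beside its −y end.

```bash

python3 -m handwheel '[0,0,10,0,0,0,0,35,0,0,0,0,35,0,0,0,-10,0,-0.143,0.43,0,-10,0,-0.143,0.43,0,-10,0,-0.143,0.43,0,-10,0,-0.143,0.43,0,-10,0,-0.143,0.43]'
python3 -m handwheel '[0,-10,0,-0.143,0.43,0,-10,0,-0.143,0.43,0,-10,0,-0.143,0.43,0,-10,0,-0.143,0.43,0,-10,0,-0.143,0.43,0,-1.5,0,-0.143,0.43,0,0,0,0,0.43]'
cat >> h.py <<'E'
def pose(f=None):
    p,d,c=snap('top',f); X=cloud(d,c); h=cv2.cvtColor(p,cv2.COLOR_BGR2HSV)
    red=((h[...,0]<12)|(h[...,0]>165))&(h[...,1]>35)
    m=red&(X[...,2]>.07)&(X[...,2]<.095)&(X[...,0]>.38)
    r=cv2.minAreaRect((X[m][:,:2]*1000).astype(np.float32)); print('lid top',m.sum(),r,X[m][:,2].mean())
    return p,X,m
E
python3 -c "
from h import *
p,X,m=pose('t2.png')
p[m]=(0,255,0);cv2.imwrite('pics/t2c.png',cv2.resize(p[95:260,150:360],None,fx=3.8,fy=3.6))"
```

```text
time: 5.05
tool_pos: [0.4758, -0.0242, 0.1732]
tool_rot: [-3.141, -0.001, 2.273]
contact_force: [0.4, -0.5, 0.1]
opening: 0.0357
grip_force: 0.0
time: 5.75
tool_pos: [0.4758, -0.0757, 0.1732]
tool_rot: [-3.141, -0.0, 1.419]
contact_force: [0.2, -0.2, -0.5]
opening: 0.0396
grip_force: 0.0
lid top 669 ((572.1450805664062, 294.9024658203125), (628.834228515625, 92.9383544921875), 72.07453918457031) 0.08221300912425406
```

View pics/t2c.png

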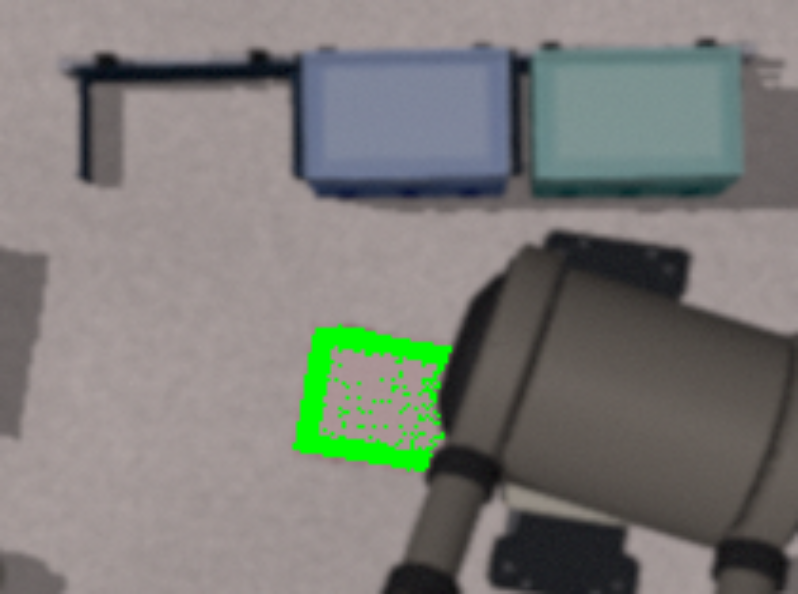

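```bash

cat >> h.py <<'E'
def pose(f=None):
    p,d,c=snap('top',f); X=cloud(d,c); h=cv2.cvtColor(p,cv2.COLOR_BGR2HSV)
    red=((h[...,0]<12)|(h[...,0]>165))&(h[...,1]>35)
    m=(red&(X[...,2]>.07)&(X[...,2]<.095)&(X[...,0]>.38)).astype(np.uint8)
    m=cv2.morphologyEx(m,cv2.MORPH_CLOSE,np.ones((5,5)))
    n,L,S,_=cv2.connectedComponentsWithStats(m); m=L==1+S[1:,4].argmax()
    v,u=np.where(m); T=np.linalg.inv(np.array(c['world_to_cam']))
    r=np.c_[(u-c['cx'])/c['fx'],(v-c['cy'])/c['fy'],np.ones(len(u))]@T[:3,:3].T
    W=T[:3,3]+r*((.082-T[2,3])/r[:,2:]); W=W[:,:2]*1000
    R=cv2.minAreaRect(W.astype(np.float32)); a=np.radians((R[2]+45)%90-45)
    ex,ey=np.array([np.cos(a),np.sin(a)]),np.array([-np.sin(a),np.cos(a)])
    l=(W@ey).max(); x=W@ex; xm=(x.min()+x.max())/2
    print('yaw %.3f'%a,'size',np.round(R[1],1),'rectc',np.round(R[0],1),'from left end',np.round(ex*xm+ey*(l-63.5),1),'front x.. %.1f'%(xm-42.5))
    return p
E
python3 -c "
from h import *
pose()"
```

```text
yaw -0.158 size [89.6 85. ] rectc [491.   40.6] from left end [488.1  22.2] front x.. 436.1
```

```bash

python3 -m handwheel '[-3,0,-30,0,0.43,0,0,-35,0,0.43,0,0,-35,0,0.43,0,0,-28,0,0.43,1.2,8,0,0,0.43,1.2,8,0,0,0.43,1.2,8,0,0,0.43,0.6,4,0,0,0.43]'
python3 -m handwheel '[0,8,0,0.02,0.43,0,10,0,0.02,0.43,0,10,0,0.02,0.43,0,10,0,0.02,0.43,0,10,0,0.02,0.43,0,10,0,0.02,0.43,0,10,0,0.02,0.43,0,0,0,0.018,0.43]'
python3 -c "
from h import *
pose()"
```

```text
time: 6.65
tool_pos: [0.4783, -0.0467, 0.0472]
tool_rot: [3.138, 0.001, 1.423]
contact_force: [-0.1, -3.4, 2.4]
opening: 0.0396
grip_force: 2.0
time: 7.45
tool_pos: [0.4765, 0.0223, 0.0454]
tool_rot: [-3.14, -0.001, 1.582]
contact_force: [-0.2, -0.2, 0.0]
opening: 0.0398
grip_force: 0.0
yaw -0.023 size [26.  84.7] rectc [478.4 146.6] from left end [477.2  96.1] front x.. 432.4
```

```bash

python3 -m handwheel '[0,10,0,0,0.43,0,10,0,0,0.43,0,10,0,0,0.43,0,10,0,0,0.43,0,10,0,0,0.43,0,10,0,0,0.43,0,8,0,0,0.43,0,4,0,0,0.43]'
python3 -m handwheel '[0,-10,0,0,0.43,0,-15,0,0,0.43,0,-15,0,0,0.43,0,-15,20,0,0.43,0,-15,30,0,0.43,0,-15,40,0,0.43,0,-20,40,0,0.43,-30,0,0,0,0.43]'
python3 -c "
from h import *
pose()"
```

```text
time: 8.3
tool_pos: [0.4772, 0.0935, 0.0457]
tool_rot: [3.142, -0.0, 1.58]
contact_force: [-0.6, -2.0, -0.7]
opening: 0.0393
grip_force: 1.0
time: 9.1
tool_pos: [0.4526, -0.0158, 0.181]
tool_rot: [3.128, 0.003, 1.576]
contact_force: [-0.8, 1.1, -0.8]
opening: 0.0398
grip_force: 0.0
yaw 0.011 size [ 82.  125.1] rectc [477.2 166.6] from left end [477.2 165.6] front x.. 436.4
```

```bash

python3 -m handwheel '[-4.4,16.7,0,0.143,0.6,-4.4,16.7,0,0.143,0.6,-4.4,16.7,0,0.143,0.6,-4.4,16.7,0,0.143,0.6,-4.4,16.7,0,0.143,0.6,-4.4,16.7,0,0.143,0.6,-4.4,16.7,0,0.143,0.6,-4.4,16.7,0,0.143,0.6]'
python3 -m handwheel '[-4.4,16.7,0,0.143,0.6,-4.4,16.7,0,0.143,0.6,-4.4,16.7,0,0.14,0.6,0,0,0,0,0.6]'
python3 -c "
from h import *
pose()"
```

```text
time: 9.95
tool_pos: [0.4116, 0.1213, 0.1756]
tool_rot: [3.142, -0.001, 2.728]
contact_force: [1.3, 0.4, -0.3]
opening: 0.0554
grip_force: 0.0
time: 10.35
tool_pos: [0.3983, 0.172, 0.1756]
tool_rot: [3.141, -0.001, -3.131]
contact_force: [0.1, -0.7, -0.5]
opening: 0.0553
grip_force: 0.0
yaw 0.011 size [ 82.  125.3] rectc [477.2 166.5] from left end [477.2 165.6] front x.. 436.4
```

```bash

python3 -m handwheel '[0,-4,-30,-0.005,0.6,0,0,-35,0,0.6,0,0,-35,0,0.6,0,0,-30,0,0.6,10,0,0,0,0.6,8,0,0,0,0.6,5,0,0,0,0.6,5,0,0,0,0.6]'
python3 -m handwheel '[10,0,0,0,0.6,12,0,0,0,0.6,12,0,0,0,0.6,12,0,0,0,0.6,12,0,0,0,0.6,12,0,0,0,0.6,12,0,0,0,0.6,12,0,0,0,0.6]'
python3 -m handwheel '[10,0,0,0,0.6,8,0,0,0,0.6,0,0,0,0,0.6]'
python3 -c "
from h import *
p=pose()
cv2.imwrite('pics/t3.png',cv2.resize(p[85:250,120:360],None,fx=3.3,fy=3.3))"
```

```text
time: 11.2
tool_pos: [0.4272, 0.1672, 0.047]
tool_rot: [3.141, 0.0, -3.14]
contact_force: [-4.8, -0.1, 4.1]
opening: 0.0552
grip_force: 2.6
time: 12.0
tool_pos: [0.5212, 0.1674, 0.0467]
tool_rot: [3.141, 0.0, -3.139]
contact_force: [-2.5, -0.2, -0.2]
opening: 0.0554
grip_force: 1.3
time: 12.3
tool_pos: [0.5403, 0.1674, 0.0463]
tool_rot: [3.141, 0.003, -3.14]
contact_force: [0.8, 0.7, -0.7]
opening: 0.0551
grip_force: 0.0
yaw 0.006 size [57.  54.9] rectc [605.6 130.9] from left end [605.9  94.9] front x.. 564.0
```

View pics/t3.png

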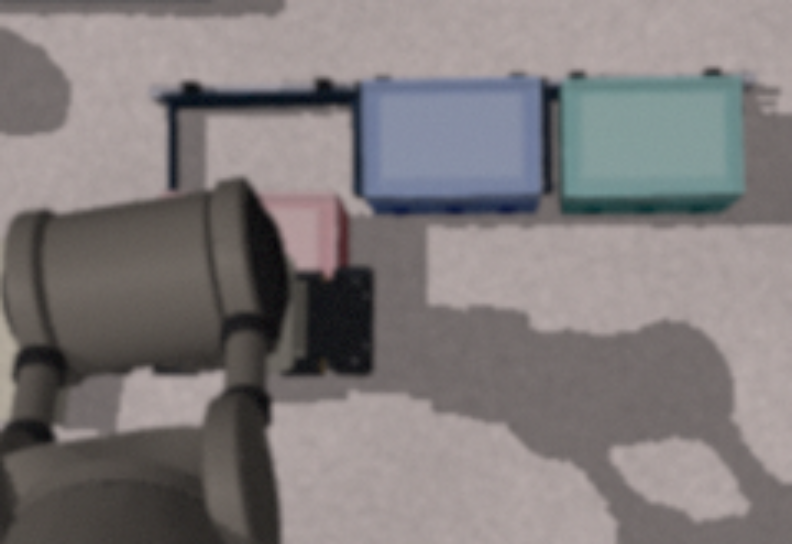

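The box is square (yaw 0.006) and within about 2 mm of the bay's centre line, so I'll push it in.

```bash

python3 -m handwheel '[8,0,0,0,0.6,10,0,0,0,0.6,10,0,0,0,0.6,10,0,0,0,0.6,10,0,0,0,0.6,10,0,0,0,0.6,8,0,0,0,0.6,6,0,0,0,0.6]'
python3 -m handwheel '[4,0,0,0,0.6,3,0,0,0,0.6,2,0,0,0,0.6,0,0,0,0,0.6]'
```

```text
time: 13.15
tool_pos: [0.6114, 0.1673, 0.0458]
tool_rot: [3.141, -0.0, -3.14]
contact_force: [-6.0, -0.3, 3.8]
opening: 0.0548
grip_force: 2.5
time: 13.55
tool_pos: [0.6196, 0.1673, 0.0457]
tool_rot: [-3.142, -0.001, -3.139]
contact_force: [-4.9, -0.3, 2.8]
opening: 0.055
grip_force: 2.4
```

```bash

python3 -m handwheel '[3,0,0,0,0.6,2,0,0,0,0.6]'
python3 -m handwheel '[2,0,0,0,0.6,0,0,0,0,0.6]'
python3 -m handwheel '[2,0,0,0,0.6,0,0,0,0,0.6]'
```

```text
time: 13.75
tool_pos: [0.6198, 0.1672, 0.0457]
tool_rot: [-3.14, -0.012, -3.138]
contact_force: [-26.5, -2.4, 19.6]
opening: 0.0549
grip_force: 13.3
time: 13.95
tool_pos: [0.62, 0.167, 0.0458]
tool_rot: [-3.14, -0.016, -3.138]
contact_force: [-29.5, -4.8, 21.6]
opening: 0.0554
grip_force: 14.6
time: 14.15
tool_pos: [0.62, 0.167, 0.0458]
tool_rot: [-3.139, -0.02, -3.137]
contact_force: [-36.3, -4.4, 25.8]
opening: 0.0549
grip_force: 18.0
```

```bash

python3 -m handwheel '[-10,0,0,0,0.6,-15,0,0,0,0.6,-25,0,0,0,0.6,-25,0,0,0,0.6,-25,0,20,0,0.6,-25,0,40,0,0.6,-25,0,40,0,0.6,-25,0,40,0,0.6]'
python3 -m handwheel '[0,-40,0,0,0.6,0,-45,0,0,0.6,0,-45,0,0,0.6,0,-45,0,0,0.6,0,-45,0,0,0.6,0,-45,0,0,0.6]'
python3 - <<'E'
from h import *
p,d,c=snap('top'); X=cloud(d,c);Z=X[...,2]; h=cv2.cvtColor(p,cv2.COLOR_BGR2HSV)
for n,y0,y1 in(('red',.1,.235),('blue',-.045,.09),('teal',-.19,-.055)):
    m=(Z>.074)&(Z<.092)&(X[...,1]>y0)&(X[...,1]<y1)&(X[...,0]>.6)&(X[...,0]<.75)
    print(n,m.sum(),cv2.minAreaRect((X[m][:,:2]*1000).astype(np.float32)),Z[m].mean())
    v,u=np.where(m); print('  px rows',np.median([v[u==k].min() for k in set(u)]),np.median([v[u==k].max() for k in set(u)]),'cols',u.min(),u.max())
cv2.imwrite('pics/t4.png',cv2.resize(p[90:200,150:360],None,fx=3.8,fy=3.8,interpolation=cv2.INTER_CUBIC))
E
```

```text
time: 14.95
tool_pos: [0.4537, 0.1673, 0.1873]
tool_rot: [3.141, 0.002, -3.14]
contact_force: [-0.5, 0.9, 0.0]
opening: 0.0551
grip_force: 0.0
time: 15.55
tool_pos: [0.4545, -0.1, 0.1862]
tool_rot: [-3.14, 0.003, -3.139]
contact_force: [1.1, -0.2, 0.2]
opening: 0.0548
grip_force: 0.0
red 1905 ((674.011474609375, 167.86602783203125), (84.27568054199219, 128.0001983642578), 0.15054242312908173) 0.08208263328086647
  px rows 110.0 145.0 cols 169 222
blue 1947 ((678.488525390625, 23.248435974121094), (86.5674057006836, 125.95169067382812), 0.9449469447135925) 0.08217310510612297
  px rows 108.0 143.0 cols 230 283
teal 1970 ((678.969482421875, -121.59466552734375), (85.64714813232422, 127.40538024902344), 0.35662344098091125) 0.0822133646419911
  px rows 108.0 143.0 cols 291 345
```

View pics/t4.png

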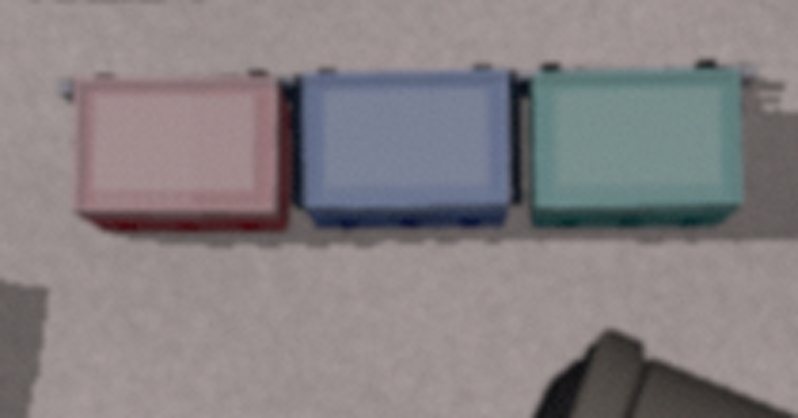

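```bash
python3 - <<'E'
from h import *
z=np.load('top0.npz');p=z['p'];c=eyes.calibration('top');T=np.linalg.inv(np.array(c['world_to_cam']))
g=cv2.cvtColor(p,cv2.COLOR_BGR2GRAY).astype(float)
print(g[106:124,200].astype(int), z['X'][106:124,200].round(3).tolist())
pt=[]
for u in range(190,225):
    col=g[:,u]; k=110+col[110:120].argmin(); bg=np.median(col[122:130]); t=(bg+col[k])/2
    v=next(v for v in range(k,125) if col[v+1]>t); v=v+(t-col[v])/(col[v+1]-col[v])
    r=T[:3,:3]@[(u-c['cx'])/c['fx'],(v-c['cy'])/c['fy'],1]
    W=T[:3,3]-r*T[2,3]/r[2]; pt.append(W)
pt=np.array(pt);f=np.polyfit(pt[:,1],pt[:,0],1);print('base line: slope',f[0],'x at y=.169',np.polyval(f,.169),'resid',(pt[:,0]-np.polyval(f,pt[:,1])).std())
E
```

```text
[140 139 136 135 133 122  90  45  14  10  27  53  78  97 118 131 133 136] [[0.747, 0.172, 0.001], [0.746, 0.173, -0.003], [0.743, 0.173, -0.001], [0.74, 0.173, -0.0], [0.73, 0.167, 0.029], [0.727, 0.167, 0.031], [0.72, 0.164, 0.045], [0.72, 0.166, 0.038], [0.719, 0.167, 0.032], [0.718, 0.168, 0.025], [0.719, 0.171, 0.009], [0.719, 0.172, 0.0], [0.717, 0.173, -0.002], [0.715, 0.173, -0.005], [0.711, 0.172, -0.001], [0.709, 0.172, -0.003], [0.706, 0.172, 0.002], [0.703, 0.172, 0.001]]
base line: slope -0.03338345318941431 x at y=.169 0.7168162671015917 resid 0.0005628798973476677
```

The base line suggests the bay is turned about +0.02 rad, so the box probably touched at one rear corner first. I'll re-seat it with the tool turned to match.

```bash

python3 -m handwheel '[0,40,0,0.02,0.6,0,45,0,0,0.6,0,45,0,0,0.6,0,45,0,0,0.6,0,45,0,0,0.6,0,45,0,0,0.6,0,0,-40,0,0.6,20,0,-40,0,0.6]'
python3 -m handwheel '[25,0,-40,0,0.6,25,0,-18,0,0.6,25,0,0,0,0.6,25,0,0,0,0.6,20,0,0,0,0.6,12,0,0,0,0.6,0,0,0,0,0.6]'
python3 -m handwheel '[6,0,0,0,0.6,4,0,0,0,0.6,2,0,0,0,0.6,0,0,0,0,0.6]'
```

```text
time: 16.4
tool_pos: [0.4738, 0.1697, 0.106]
tool_rot: [3.141, 0.004, -3.115]
contact_force: [-0.2, -0.7, -0.1]
opening: 0.0552
grip_force: 0.0
time: 17.1
tool_pos: [0.6079, 0.1674, 0.0477]
tool_rot: [3.141, 0.003, -3.12]
contact_force: [0.3, -0.1, -0.4]
opening: 0.0551
grip_force: 0.0
time: 17.5
tool_pos: [0.6179, 0.1674, 0.0479]
tool_rot: [3.141, 0.0, -3.119]
contact_force: [-0.1, -0.0, -0.1]
opening: 0.0549
grip_force: 0.0
```

```bash

python3 -m handwheel '[2,0,0,0,0.6,2,0,0,0,0.6,0,0,0,0,0.6]'
python3 -m handwheel '[3,0,0,0,0.6,2,0,0,0,0.6,0,0,0,0,0.6]'
```

```text
time: 17.8
tool_pos: [0.6208, 0.1671, 0.0477]
tool_rot: [-3.141, -0.003, -3.119]
contact_force: [-5.1, -1.2, 3.3]
opening: 0.0553
grip_force: 2.3
time: 18.1
tool_pos: [0.621, 0.167, 0.0477]
tool_rot: [-3.14, -0.014, -3.118]
contact_force: [-22.1, -3.3, 15.8]
opening: 0.0549
grip_force: 11.2
```

```bash

python3 -m handwheel '[-10,0,0,0,0.6,-15,0,0,0,0.6,-25,0,0,0,0.6,-25,0,0,0,0.6,-25,0,20,0,0.6,-25,0,40,0,0.6,-25,0,40,0,0.6,-25,0,40,0,0.6]'
python3 -m handwheel '[0,-40,0,0,0.6,0,-45,0,0,0.6,0,-45,0,0,0.6,0,-45,0,0,0.6,0,-45,0,0,0.6,0,-45,0,0,0.6]'
python3 - <<'E'
from h import *
pose(); p,d,c=snap('top'); X=cloud(d,c);Z=X[...,2]
m=(Z>.074)&(Z<.092)&(X[...,1]>.1)&(X[...,1]<.235)&(X[...,0]>.6)&(X[...,0]<.75)
q=X[m]; print(cv2.minAreaRect((q[:,:2]*1000).astype(np.float32)),'z slope',np.polyfit(q[:,0],q[:,2],1)[0])
p,d,c=snap('scene');cv2.imwrite('pics/s5.png',cv2.resize(p[130:300,80:420],None,fx=2.3,fy=2.3))
E
```

```text
time: 18.9
tool_pos: [0.4509, 0.1673, 0.1892]
tool_rot: [3.141, 0.0, -3.119]
contact_force: [1.3, 0.7, 0.0]
opening: 0.0551
grip_force: 0.0
time: 19.5
tool_pos: [0.4518, -0.0995, 0.1882]
tool_rot: [-3.141, 0.001, -3.119]
contact_force: [0.3, 0.3, -0.0]
opening: 0.0555
grip_force: 0.0
yaw 0.027 size [ 85.5 126.3] rectc [673.9 165.5] from left end [673.9 165.1] front x.. 635.7
((675.88916015625, 167.15194702148438), (86.31266021728516, 125.00788116455078), 0.725438117980957) z slope 0.004026030074984314
```

View pics/s5.png

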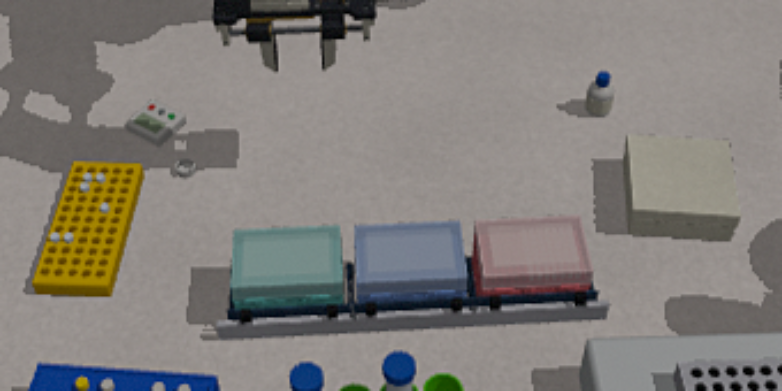

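The red box now sits square in the bay at x ≈ 676 mm, matching the stop's measured position. Its lid is level and shut, and the bystanders are where they were.

```bash
python3 -c "
from cell import robot
print(robot.hand_in())"
```

```text
the job is handed in; nothing more can be done
None
```

I shut the red box's lid, slid the box flat into the empty bay until it met the back stop, and handed the job in at about 20 s; hand-in returned no verdict, but the last images show it home within tolerance and the other things apparently unmoved.

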